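# Load clay birds and slide them up under the drying lamp

## Task

Swing the yellow gate of the drying station open, and put every painted bird from the sorter into the blue tray while the tray is still on the table before the ramp, leaving the plain birds in the sorter. Then slide the loaded tray, without lifting it, handle end last, up the ramp and under the lamp until it is home against the back stop, swing the gate fully shut behind its handle, and after that switch the lamp fully on with the red lever. Leave the other things on the table alone.

Things in the scene. Friction and masses are not known exactly. Their poses are not given: they have to be found in the camera images.
- station: fixed plywood drying station. x = travel direction up the ramp, z up, origin at table level under the platform's centre. Ramp from table level at x = -200 mm to the platform (18 mm high) at x = -100 mm. Back stop face at x = 92 mm. Guide rails x = -200 to 92, inner faces y = +-72 mm, tops 36 mm above the table. Gate and lamp switch are on the +y side
- ramp_foot (a point): middle of the ramp's lower edge, at table level (station x = -200, y = 0 mm). From the rail ends here two flared guides, 22 mm high, widen the mouth to about y = +-100 mm at x = -254 mm
- lamp (a point): middle of the top of the white lamp bridge over the channel: x = 24 to 86 mm of the station, underside 107 mm, top 140 mm above the table, posts at y = +-96 mm
- tray: blue loose tray, 0.36 to 0.6 kg, outside 166 (x) x 136 (y) mm, rim 16 high, walls and floor 8 thick. Yellow upright handle tab at its rear (-x) end: x = -83 to -73 mm, 44 wide, centred, top 50 above the underside, rear face flush with the rear wall. Origin: centre of underside, z up; +x end goes first. Home, its origin is at station x = 9 mm. Slides on the table
- gate (a joint): angle of the yellow gate bar (115 mm long, 10 thick, 44 to 54 mm above the table). 0 = shut, straight across the channel (station -y) just behind a home tray's tab; it grows as the free end swings back towards the ramp foot (1.57 = parallel to the rails, way clear) and outward (stop at 2.3). Stays where left; about 0.6 N at the peg
- gate_peg (a point): point on the red upright peg (14 mm diameter, from 54 to 92 mm above the table) on the gate bar, 105 mm from the pivot; the point is 74 mm above the table
- gate_pivot (a point): point on the vertical axis of the gate at the same height as gate_peg; station x = -86, y = +92 mm
- lamp_switch (a joint): red toggle lever of the drying lamp: about 0 = off, leaning to station -x; 1.0 = fully on, leaning to station +x; stays where it is left
- lamp_switch_tip (a point): tip of the red toggle lever, which stands outside the station's +y rail (about 155 mm from the channel's middle); the lever is 80 mm long and swings in the station's x direction
- sorter: fixed white compartment sorter tray, 235 mm (x) x 160 mm (y), 13 mm high, walls 4 mm, floor 4 mm thick, 3 x 2 compartments, one bird at most in each; origin under its centre, z up
- bird1: painted clay bird: terracotta block body 38 (x) x 28 (y) x 28 (z) mm, rounded, blue wings on its y sides, ball head (18 mm) on top towards +x reaching 40 mm, short tail to x = -26 mm; 45 g; origin at the centre of its underside, z up. May be absent. Easily gripped across its 28 mm sides
- bird2: painted clay bird: terracotta block body 38 (x) x 28 (y) x 28 (z) mm, rounded, blue wings on its y sides, ball head (18 mm) on top towards +x reaching 40 mm, short tail to x = -26 mm; 45 g; origin at the centre of its underside, z up. May be absent. Easily gripped across its 28 mm sides
- bird3: painted clay bird: terracotta block body 38 (x) x 28 (y) x 28 (z) mm, rounded, blue wings on its y sides, ball head (18 mm) on top towards +x reaching 40 mm, short tail to x = -26 mm; 45 g; origin at the centre of its underside, z up. May be absent. Easily gripped across its 28 mm sides
- bird4: painted clay bird: terracotta block body 38 (x) x 28 (y) x 28 (z) mm, rounded, blue wings on its y sides, ball head (18 mm) on top towards +x reaching 40 mm, short tail to x = -26 mm; 45 g; origin at the centre of its underside, z up. May be absent. Easily gripped across its 28 mm sides
- plain1: unpainted off-white clay bird of the same shape and size as the painted ones; stays in the sorter; origin at the centre of its underside
- plain2: unpainted off-white clay bird of the same shape and size as the painted ones; stays in the sorter; origin at the centre of its underside
- tub1: green-labelled paint tub, 96 mm diameter, 75 mm high; bystander, leave alone
- tub2: paint tub with brown lid, 90 mm diameter, 70 mm high; bystander, leave alone
- clearbox: clear plastic box 110 x 90 x 45 mm; bystander, leave alone
- brush: paint brush lying, 170 mm; bystander, leave alone
- spatula: spatula lying, 200 mm; bystander, leave alone
- pot: white ceramic water pot, 80 mm diameter, 90 mm high; bystander, leave alone

How it is judged:
On the way, in this order (a step that is already met when the one before it is completed fails the run):
1. every painted bird lies in the tray while the tray is still before the ramp (x of bird1 in the frame of tray between -0.072 and 0.078 m and y of bird1 in the frame of tray between -0.062 and 0.062 m and z of bird1 in the frame of tray between -0.002 and 0.045 m and x of bird2 in the frame of tray between -0.072 and 0.078 m and y of bird2 in the frame of tray between -0.062 and 0.062 m and z of bird2 in the frame of tray between -0.002 and 0.045 m and x of bird3 in the frame of tray between -0.072 and 0.078 m and y of bird3 in the frame of tray between -0.062 and 0.062 m and z of bird3 in the frame of tray between -0.002 and 0.045 m and x of bird4 in the frame of tray between -0.072 and 0.078 m and y of bird4 in the frame of tray between -0.062 and 0.062 m and z of bird4 in the frame of tray between -0.002 and 0.045 m and x of tray in the frame of station below -0.255 m), for 0.2 s.
2. the loaded tray is home on the platform (x of bird1 in the frame of tray between -0.072 and 0.078 m and y of bird1 in the frame of tray between -0.062 and 0.062 m and z of bird1 in the frame of tray between -0.002 and 0.045 m and x of bird2 in the frame of tray between -0.072 and 0.078 m and y of bird2 in the frame of tray between -0.062 and 0.062 m and z of bird2 in the frame of tray between -0.002 and 0.045 m and x of bird3 in the frame of tray between -0.072 and 0.078 m and y of bird3 in the frame of tray between -0.062 and 0.062 m and z of bird3 in the frame of tray between -0.002 and 0.045 m and x of bird4 in the frame of tray between -0.072 and 0.078 m and y of bird4 in the frame of tray between -0.062 and 0.062 m and z of bird4 in the frame of tray between -0.002 and 0.045 m and x of tray in the frame of station above -0.002 m and z of tray in the frame of station between 0.014 and 0.024 m), for 0.2 s.
3. the gate is shut behind the tray (x of tray in the frame of station above -0.002 m and z of tray in the frame of station between 0.014 and 0.024 m and value of joint gate below 0.12 rad), for 0.2 s.
4. the lamp is switched on (value of joint gate below 0.12 rad and value of joint lamp_switch above 0.8 rad), for 0.2 s.
At the end, for the whole second after the job is handed in: All painted birds present are inside the tray at rest; the tray is flat on the platform within 11 mm of the back stop; the gate is within 0.12 rad of shut; the lever is past 0.8; the plain birds are in the sorter (all of step 2 and all of step 4 and x of plain1 in the frame of sorter between -0.118 and 0.118 m and y of plain1 in the frame of sorter between -0.081 and 0.081 m and height (world z) of each of plain1, plain2 below 0.05 m and x of plain2 in the frame of sorter between -0.118 and 0.118 m and y of plain2 in the frame of sorter between -0.081 and 0.081 m and linear speed of each of bird1, bird2, bird3, bird4, tray below 0.03 m/s); the robot touches nothing.
It fails at once if the tray is lifted (underside centre more than 50 mm above the table) (height (world z) of tray above 0.05 m).
It fails at once if the gripper or arm displaces a bystander by more than 40 mm (distance of any of tub1, tub2, clearbox, brush, spatula, pot from where it was at the start of the episode above 0.04 m).
It fails at once if the lamp is switched on before the tray is home (value of joint lamp_switch above 0.8 rad and x of tray in the frame of station below -0.06 m).
Of bird1, bird2, bird3, bird4 only 2 to 4 are there at a start; the rules pass over those that are not, and their reading is None.
At some moment in a run one of tray may be knocked a few centimetres aside while the robot is not near it.
Once in a run the grip may slacken for a moment while it holds something.
It also fails if it takes over 210 s, if anything falls off the work surface, if the arm or the gripper's body presses on something with over 40 N, if the wrist force passes 120 N, or if a joint passes its speed limit or range.

## Robot

A 6-joint arm with a two-finger parallel gripper is mounted at the origin on the work surface. World frame = base frame: x ahead of the robot, y to its left, z up, the work surface at z = 0. Lengths are in m, angles in rad, forces in N, time in s.
With the tool pointing down it reaches from about 0.3 to 0.875 m from the base axis. Payload 6.4 kg.
Tool frame: the origin (TCP) lies at the very end of the fingers, on their centre line; the grasp point (between the pads) lies 19 mm behind it; z points along the fingers, y is the line along which they close (so a half turn about z gives the same grasp; the last joint's range is limited). The gripper opens to 85 mm and grips with 20 to 120 N. Pads are 22 mm wide; open, the fingers measure 114 mm over their backs; the gripper's body (76 mm by 85 mm) begins 54 mm behind the grasp point. The pads swing forward as they close: fully open they stand 13 mm farther back than shut.
Start: joints at [-1.537, 0.181, 1.607, -0, 1.354, -0.206], TCP at [0.137, -0.559, 0.231] pointing down, gripper open.
Joint ranges: [-2.99, 2.99], [-0.89, 2.07], [0.3, 2.58], [-1.14, 4.28], [0, 2.63], [-3.12, 3.12]. Speed limits (rad/s): [2.57, 2.57, 3.01, 3.14, 3.14, 3.14].

## Interface

Orientations are given as a unit quaternion [w, x, y, z].
In Python, from bench import telemetry, camera, ctrl, spotter gives the robot as it stands.
- The arm moves only by the tool send_rows, never from a script. Its argument "series" is a list of rows, each a list of 3 entries, a list of its own where there are three numbers: the turn, a rotation vector about the world's x, y, z in degrees, then the shift along the world's x, y, z in mm, then the closure, from -1 (fully open) to 1 (shut), so that 0 is half open. In form: [[[rx, ry, rz], [dx, dy, dz], gripper], ...]. A call has 1 to 10 rows; each row is the pose to reach, as a shift and turn from the pose commanded when the call began; what a row does not reach only later rows make up. A row lasts 1/8 s, in which the tool goes at most 62.5 mm and 10.7 degrees, less where a joint would pass 70% of its speed; a pose out of reach is approached as far as the arm can. A call with a gripper value outside its range is refused whole. The fingers move at their own pace and stop on an object; the grip force is fixed at half the most. Time passes only in rows, so rows that repeat a pose let the fingers close. It gives the time, the measured TCP pose, the force, the opening and the grip force at its end, in the units of the state.
- telemetry.get_obs(): the state, without advancing time (a new reading comes with each control period).
- camera(name): name is "side" or "top" or "wrist"; returns a dict with "pixels" (480x640x3 uint8, red, green, blue), "camera_matrix" (3x3 intrinsics, pixels), "xyz" and "orientation" of the camera in the world. Camera axes: x right, y up, looking along -z (the intrinsics and any distortion apply to the point x, -y, -z); pixel columns grow to the right and rows downward; lengths in m; the calibration is good to about 2 mm. A picture is of the moment at which its call begins. There is no depth.
- ctrl.hand_in(): hands the job in; it is judged then, once.
Trained networks look in the newest picture that a camera, given by its name, has taken for a name from the list of things; names that differ only in an ending like _2 or _b are one class to them, and where a whole thing is asked for, a point or a joint stands for the part that bears it (a point fixed in the world has none). Each returns a list of dicts, best first, with "conf" (0 to 1); they miss things now and then, are a little off and sometimes report something else, mostly with a low value. They report only what shows in the picture. A call takes as long as a camera call.
- spotter.boxes_of(thing, camera): "xyz" ([x, y, z] in m, in world coordinates, good to about 4 mm: the middle of the surface that is visible of it).
- spotter.landmark_of(thing, camera): "xyz" ([x, y, z] in m, in world coordinates, good to about 4 mm: a listed point, or the origin of a listed thing).
The state is a dict: "time_s": time; "q": joint angles; "dq": joint speeds; "joint_efforts": joint torques, N m; "eef_pos": TCP position; "eef_rot": TCP orientation; "wrist_force": force on the tool from outside, world axes, zero at the start; "torque": the same for the moment, N m; "opening": opening from 0.0 (shut) to 1.0 (fully open); "grasp_force": force on a finger pad.
Only numpy, scipy, OpenCV 4.12 (cv2) and the standard library are available. Lean on these libraries where they do the work, as an engineer would, in place of code of your own. Each camera call takes 0.05 s, during which the arm holds its last target. There are 200 camera calls.

## Working session

There is one attempt and no reset: what is moved stays moved. The work goes in short steps, Python scripts to look and compute and a tool call to move; the robot and the scene stay as the last step left them, time stands still between calls to the robot, and variables do not carry over. Pictures are saved under pics/ and viewed, at most 15 in all, crops included, and the job is handed in when it is done.

Besides the shell and the picture viewer there is one more tool, called as name(argument=value, ...) on one line, values as JSON. send_rows: Moves the arm, as the interface text tells. Its arguments: {"type":"object","properties":{"series":{"type":"array","items":{"type":"array"}}},"required":["series"]}

```bash
mkdir -p pics; ls
cat > h.py <<'E'
import numpy as np, cv2
from bench import telemetry, camera, ctrl, spotter
def snap(cam,f=None):
    c=camera(cam)
    if f: cv2.imwrite('pics/'+f,cv2.cvtColor(c['pixels'],cv2.COLOR_RGB2BGR))
    return c
def R(q):
    w,x,y,z=q
    from scipy.spatial.transform import Rotation as Ro
    return Ro.from_quat([x,y,z,w]).as_matrix()
def proj(c,p):
    v=R(c['orientation']).T@(np.array(p)-c['xyz']); v=v*[1,-1,-1]
    u=c['camera_matrix']@v; return u[:2]/u[2]
def unproj(c,uv,z):
    d=np.linalg.solve(c['camera_matrix'],[*uv,1.])*[1,-1,-1]; d=R(c['orientation'])@d
    p=np.array(c['xyz']); return p+d*(z-p[2])/d[2]
def lm(names,cam,fn='landmark_of'):
    for n in names:
        print(cam,n,[(np.round(np.array(d['xyz'])*1000).astype(int).tolist(),round(d['conf'],2)) for d in getattr(spotter,fn)(n,cam)][:6])
E
python3 - <<'E'
from h import *
c=snap('top','top0.png');snap('side','side0.png')
print(c['xyz'],c['orientation'])
for cam in('top','side'):
  lm(['station','ramp_foot','lamp','tray','gate_peg','gate_pivot','lamp_switch_tip','sorter','bird1','plain1'],cam)
lm(['tub1','tub2','clearbox','brush','spatula','pot'],'top')
E
```

```text
pics
[0.39605445 0.07047267 1.09294539] [ 0.70457456  0.05726228 -0.06682362 -0.70415221]
top station [([527, 318, 2], 0.91)]
top ramp_foot [([514, 118, 0], 0.84)]
top lamp [([533, 374, 137], 0.73)]
top tray [([518, -76, 2], 0.73)]
top gate_peg [([532, 207, 72], 0.85)]
top gate_pivot [([435, 235, 74], 0.81)]
top lamp_switch_tip [([370, 247, 99], 0.43)]
top sorter [([524, -354, -4], 0.93)]
top bird1 [([444, -382, 6], 0.8), ([527, -313, 2], 0.79)]
top plain1 [([528, -398, 6], 0.57), ([601, -327, 6], 0.53)]
side station [([532, 316, -2], 0.55)]
side ramp_foot [([511, 115, -3], 0.67), ([521, -351, 0], 0.24)]
side lamp [([534, 376, 144], 0.6), ([728, -288, 1], 0.38)]
side tray [([517, -70, 1], 0.95)]
side gate_peg [([530, 206, 72], 0.77), ([529, 316, 0], 0.58), ([603, -328, 5], 0.37)]
side gate_pivot []
side lamp_switch_tip [([372, 247, 96], 0.63), ([595, 506, 4], 0.36), ([762, 189, -1], 0.36)]
side sorter [([523, -353, 1], 0.96), ([527, -400, 4], 0.73), ([530, 318, 0], 0.62)]
side bird1 [([526, -315, 0], 0.84), ([446, -380, 6], 0.8)]
side plain1 [([602, -327, 3], 0.94), ([526, -400, 2], 0.69), ([520, -353, 3], 0.54)]
top tub1 [([760, -130, 3], 0.8), ([593, 504, 0], 0.67)]
top tub2 [([760, -130, 3], 0.8), ([593, 504, 0], 0.67)]
top clearbox [([736, -291, -1], 0.7)]
top brush [([737, 42, 1], 0.97)]
top spatula [([354, 129, -2], 0.89), ([594, 507, 1], 0.53)]
top pot [([761, 191, 0], 0.61)]
```

View pics/top0.png

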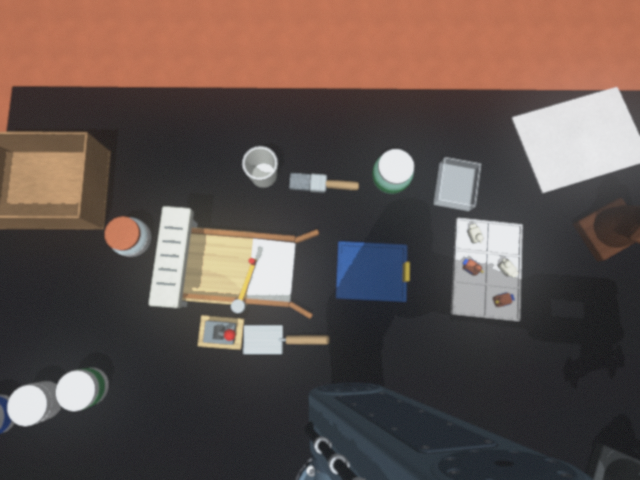

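View pics/side0.png

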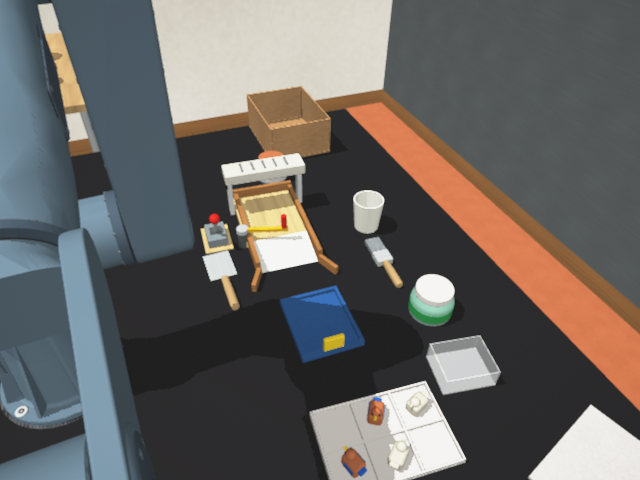

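Run:
```python
from h import *
c=snap('top')
for n,p in dict(A=(.444,-.382,.02),B=(.527,-.313,.02),P=(.528,-.398,.02),Q=(.601,-.327,.02),tray=(.518,-.073,.01)).items():
  u=proj(c,p); print(n,u.round())
im=cv2.cvtColor(c['pixels'],cv2.COLOR_RGB2BGR)
u=proj(c,(.524,-.354,0)).round().astype(int)
cv2.imwrite('pics/sort.png',cv2.resize(im[max(0,u[1]-80):u[1]+80,max(0,u[0]-100):u[0]+100],None,fx=4,fy=4,interpolation=cv2.INTER_CUBIC))
print(u,telemetry.get_obs())
```

```text
A [503. 301.]
B [471. 266.]
P [507. 266.]
Q [475. 236.]
tray [371. 270.]
[485 268] {'time_s': 1.45, 'q': array([-1.53729312e+00,  1.80832546e-01,  1.60698699e+00, -9.08605085e-06,
        1.35377949e+00, -2.06317840e-01]), 'dq': array([ 1.77205814e-03, -1.76417921e-03, -1.40318590e-03,  5.94444296e-05,
       -8.85429327e-04,  1.48734533e-03]), 'joint_efforts': array([ 2.29765865e-04, -4.44838428e+01, -3.51674724e+01, -2.90574280e-04,
        7.73293214e-04,  9.51167380e-06]), 'eef_pos': array([ 0.1365841 , -0.55856701,  0.23127644]), 'eef_rot': array([-3.55600500e-06,  9.92819226e-01,  1.19624345e-01, -4.14504330e-06]), 'wrist_force': array([ 0.12082604, -0.58922579, -0.57781228]), 'torque': array([-2.61473340e-02,  6.15173160e-05,  1.78744603e-03]), 'grasp_force': 0.0, 'opening': 0.996290467305439}
```

Top view: the white sorter is on the right (455–520, 220–320) with two painted birds (~472,266 and ~503,300) and two plain ones. The tray is at ~(371,270) with its tab on the right. The gate is nearly across at (245,280), and the lever is at (229,335).

View pics/sort.png

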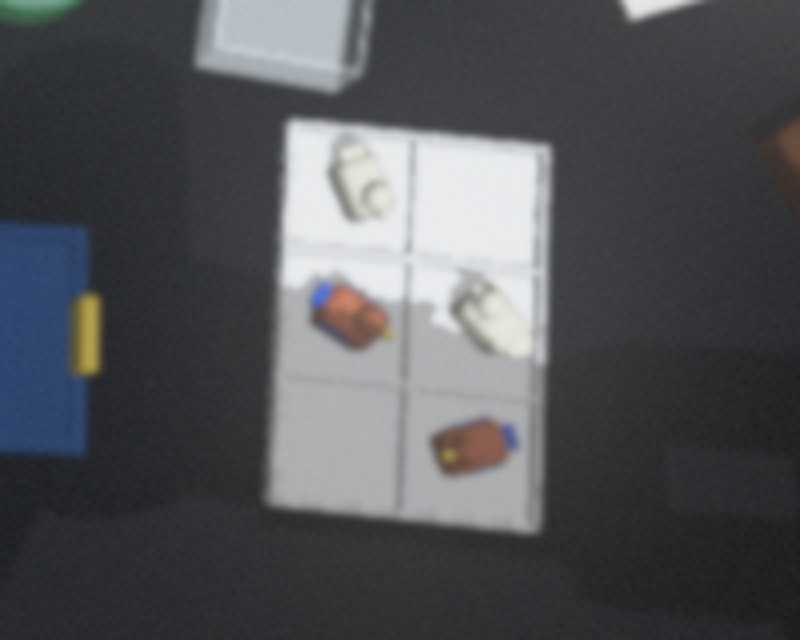

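The crop shows the left painted bird pointing right and down, and the lower-right one pointing left. Gate first: I'll straddle the peg with partly open fingers.

send_rows(series=[[[0,0,75],[200,385,0],0.1],[[0,0,75],[200,385,0],0.1],[[0,0,75],[200,385,0],0.1],[[0,0,75],[200,385,0],0.1],[[0,0,75],[200,385,0],0.1],[[0,0,75],[200,385,0],0.1],[[0,0,75],[200,385,0],0.1],[[0,0,75],[200,385,0],0.1],[[0,0,75],[200,385,0],0.1],[[0,0,75],[200,385,0],0.1]])

```text
time_s: 2.7
eef_pos: [0.3362, -0.1748, 0.2314]
eef_rot: [0.0, 0.716, 0.698, -0.0]
wrist_force: [1.0, 0.3, 0.2]
opening: 0.451
grasp_force: 0.0
```

send_rows(series=[[[0,0,74],[195,380,-50],0.1],[[0,0,74],[195,380,-50],0.1],[[0,0,74],[195,380,-50],0.1],[[0,0,74],[195,380,-50],0.1],[[0,0,74],[195,380,-50],0.1],[[0,0,74],[195,380,-50],0.1],[[0,0,74],[195,380,-50],0.1],[[0,0,74],[195,380,-50],0.1],[[0,0,74],[195,380,-50],0.1],[[0,0,74],[195,380,-50],0.1]])

```text
time_s: 3.95
eef_pos: [0.5318, 0.2046, 0.1815]
eef_rot: [0.0, 0.152, 0.988, -0.0]
wrist_force: [-0.3, -0.5, 0.3]
opening: 0.449
grasp_force: 0.0
```

Run:
```python
from h import *
print(telemetry.get_obs())
snap('wrist','w1.png')
for c in('top','side'): snap(c)
lm(['gate_peg','gate_pivot'],'wrist');lm(['gate_peg','gate_pivot'],'side');lm(['gate_peg','gate_pivot'],'top')
```

```text
{'time_s': 3.95, 'q': array([ 1.59189084e-01,  2.18235305e-01,  1.66790980e+00, -2.53761922e-04,
        1.25547863e+00, -1.10684815e+00]), 'dq': array([ 0.00246581, -0.0086309 , -0.00037359,  0.00057803, -0.00034457,
       -0.00120347]), 'joint_efforts': array([ 2.73381947e-01, -4.43154895e+01, -3.36025715e+01,  1.38677322e-02,
       -4.45084341e-03,  4.28212836e-03]), 'eef_pos': array([0.53176516, 0.20460418, 0.18145133]), 'eef_rot': array([ 2.21816242e-05,  1.51751641e-01,  9.88418649e-01, -1.19582460e-04]), 'wrist_force': array([-0.26475511, -0.48874281,  0.33094602]), 'torque': array([-0.01478823,  0.04112043, -0.00495003]), 'grasp_force': 0.0, 'opening': 0.44905337007711865}
wrist gate_peg [([529, 206, 74], 0.73)]
wrist gate_pivot [([429, 237, 72], 0.9)]
side gate_peg [([532, 203, 72], 0.56)]
side gate_pivot [([430, 241, 78], 0.64)]
top gate_peg []
top gate_pivot [([436, 236, 75], 0.55)]
```

View pics/w1.png

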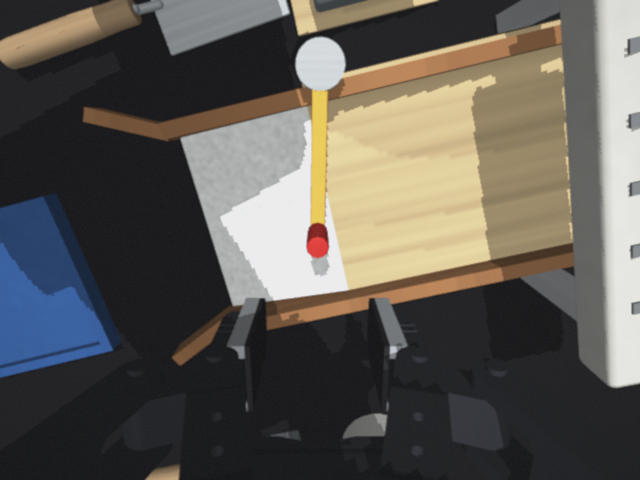

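The wrist view shows the peg at (318,240) on the bar, with its pivot at (320,62) and the fingers aligned below. Next I lower the tool and swing the gate.

send_rows(series=[[[0,0,0],[-2,0,-57],0.1],[[0,0,0],[-2,0,-112],0.1],[[0,0,0],[-2,0,-112],0.1]])

```text
time_s: 4.78
eef_pos: [0.5253, 0.2058, 0.0649]
eef_rot: [-0.005, 0.15, 0.989, -0.002]
wrist_force: [0.6, -0.3, 0.8]
opening: 0.449
grasp_force: 0.0
```

send_rows(series=[[[0,0,-9],[-7,-16,0],0.1],[[0,0,-18],[-16,-30,0],0.1],[[0,0,-28],[-27,-42,0],0.1],[[0,0,-37],[-40,-53,0],0.1],[[0,0,-46],[-55,-62,0],0.1],[[0,0,-56],[-71,-68,0],0.1],[[0,0,-65],[-87,-71,0],0.1],[[0,0,-74],[-104,-72,0],0.1],[[0,0,-82],[-121,-70,0],0.1],[[0,0,-82],[-125,-70,0],0.1]])

```text
time_s: 6.02
eef_pos: [0.406, 0.1367, 0.0717]
eef_rot: [0.001, 0.761, 0.648, 0.002]
wrist_force: [1.5, 0.0, 0.8]
opening: 0.452
grasp_force: 0.3
```

send_rows(series=[[[0,0,0],[0,0,60],0.1],[[0,0,0],[0,0,110],0.1],[[0,0,0],[0,-60,140],0.1],[[0,0,0],[0,-120,140],0.1]])

```text
time_s: 6.52
eef_pos: [0.4073, 0.0169, 0.214]
eef_rot: [0.004, 0.76, 0.65, 0.003]
wrist_force: [0.5, 0.2, -0.8]
opening: 0.448
grasp_force: 0.0
```

Run:
```python
from h import *
for c in('top','side','wrist'):
  snap(c)
  lm(['gate_peg','tray','bird1'],c)
o=telemetry.get_obs();print(o['eef_pos'],o['eef_rot'],o['q'])
```

```text
top gate_peg [([413, 135, 74], 0.6)]
top tray []
top bird1 [([444, -382, 5], 0.71), ([525, -313, 2], 0.48), ([734, -290, -4], 0.36)]
side gate_peg [([414, 134, 71], 0.54), ([526, -311, 2], 0.41), ([531, 317, 1], 0.19)]
side tray [([516, -76, 0], 0.78)]
side bird1 [([527, -315, 1], 0.86), ([446, -383, 4], 0.84)]
wrist gate_peg [([416, 139, 73], 0.6), ([360, 128, -2], 0.19)]
wrist tray [([516, -74, -3], 0.72)]
wrist bird1 []
[0.40448746 0.01902813 0.2091044 ] [-1.97665340e-04  7.61109407e-01  6.48623482e-01 -1.03599352e-04] [-2.48220122e-01 -2.01612819e-01  2.03204209e+00  6.17134264e-05
  1.31160572e+00 -8.89886113e-02]
```

send_rows(series=[[[0,0,-18],[122,-333,0],0.0],[[0,0,-18],[122,-333,0],0.0],[[0,0,-18],[122,-333,0],0.0],[[0,0,-18],[122,-333,0],0.0],[[0,0,-18],[122,-333,0],0.0],[[0,0,-18],[122,-333,0],0.0],[[0,0,-18],[122,-333,-60],0.0],[[0,0,-18],[122,-333,-60],0.0],[[0,0,-18],[122,-333,-60],0.0]])

```text
time_s: 8.25
eef_pos: [0.5271, -0.3144, 0.1503]
eef_rot: [0.0, 0.853, 0.521, 0.0]
wrist_force: [0.1, -0.3, 0.9]
opening: 0.499
grasp_force: 0.0
```

Run:
```python
from h import *
c=snap('wrist','w2.png')
lm(['bird1','plain1','sorter'],'wrist');lm(['bird1'],'wrist','boxes_of')
o=telemetry.get_obs();print(o['eef_pos'],o['eef_rot'])
hsv=cv2.cvtColor(c['pixels'],cv2.COLOR_RGB2HSV)
m=(((hsv[...,0]<14)&(hsv[...,1]>110))).astype(np.uint8)
m=cv2.morphologyEx(m,cv2.MORPH_OPEN,np.ones((5,5)))
n,l,s,ce=cv2.connectedComponentsWithStats(m)
for i in range(1,n):
  if s[i,4]>400:
    ys,xs=np.nonzero(l==i); r=cv2.minAreaRect(np.c_[xs,ys].astype(np.float32))
    b=np.array([unproj(c,p,.025)[:2] for p in cv2.boxPoints(r)])*1000
    e=[b[1]-b[0],b[2]-b[1]]; e=max(e,key=np.linalg.norm)
    print(s[i],b.mean(0).round(),[round(np.linalg.norm(x)) for x in(b[1]-b[0],b[2]-b[1])],np.degrees(np.arctan2(e[1],e[0])))
```

```text
wrist bird1 [([445, -382, 3], 0.92), ([526, -314, 0], 0.81), ([602, -328, 5], 0.49)]
wrist plain1 [([601, -327, 6], 0.81), ([525, -397, 6], 0.65)]
wrist sorter [([524, -359, 1], 0.65)]
wrist bird1 [([533, -311, 28], 0.89), ([452, -386, 30], 0.89)]
[ 0.52757475 -0.31521234  0.15143461] [1.63080599e-03 8.53635557e-01 5.20867953e-01 5.02304209e-04]
[ 294  207   43   59 1986] [ 524. -317.] [40, 26] 54.99503066915469
[ 255  327   34   57 1051] [ 455. -384.] [47, 24] 53.2172767135428
```

View pics/w2.png

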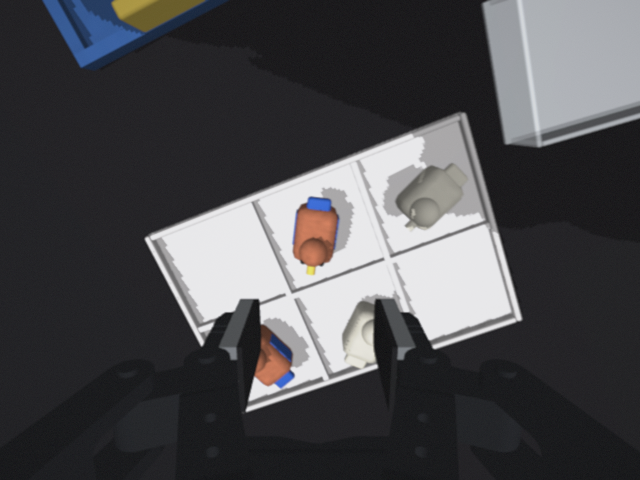

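The wrist view shows the painted bird at (315,235), nearly aligned with the tool's x. The other painted one is at (268,360).

send_rows(series=[[[0,0,-5],[-1,1,-55],0.0],[[0,0,-5],[-1,1,-110],0.0],[[0,0,-5],[-1,1,-141],0.0],[[0,0,-5],[-1,1,-141],0.0],[[0,0,-5],[-1,1,-141],1],[[0,0,-5],[-1,1,-141],1],[[0,0,-5],[-1,1,-141],1],[[0,0,-5],[-1,1,-141],1],[[0,0,-5],[-1,1,-141],1]])

```text
time_s: 9.62
eef_pos: [0.5267, -0.3149, 0.0103]
eef_rot: [0.001, 0.876, 0.483, 0.001]
wrist_force: [-1.5, 1.3, 8.5]
opening: 0.31
grasp_force: 61.9
```

send_rows(series=[[[0,0,0],[0,0,40],1],[[0,0,0],[0,0,90],1],[[0,0,0],[0,0,90],1]])

```text
time_s: 10.0
eef_pos: [0.5285, -0.3164, 0.1039]
eef_rot: [0.005, 0.876, 0.483, 0.002]
wrist_force: [0.6, -0.1, -0.4]
opening: 0.313
grasp_force: 61.0
```

Run:
```python
from h import *
for c in('top','side'):
  snap(c); lm(['tray','bird1'],c)
o=telemetry.get_obs();print(o['eef_pos'],o['eef_rot'],o['opening'])
```

```text
top tray [([736, -289, -4], 0.75), ([518, -70, -1], 0.71), ([527, -316, 98], 0.38)]
top bird1 [([596, 511, 3], 0.65), ([528, -316, 95], 0.43)]
side tray [([517, -76, 2], 0.7), ([604, -328, 3], 0.53)]
side bird1 [([527, -311, 90], 0.79), ([447, -380, 3], 0.66)]
[ 0.52466699 -0.31313644  0.09657934] [-1.40814053e-03  8.75733053e-01  4.82793326e-01 -4.90931506e-04] 0.3146993987822546
```

send_rows(series=[[[0,0,8],[-2,60,0],1],[[0,0,16],[-4,120,0],1],[[0,0,24],[-6,180,0],1],[[0,0,32],[-9,235,0],1],[[0,0,32],[-9,274,0],1],[[0,0,32],[-9,274,0],1]])

```text
time_s: 11.05
eef_pos: [0.5154, -0.0371, 0.0971]
eef_rot: [-0.001, 0.707, 0.707, -0.0]
wrist_force: [0.6, -0.9, -0.4]
opening: 0.315
grasp_force: 61.0
```

Run:
```python
from h import *
for c in('top','side'):
  snap(c); lm(['tray','bird1'],c)
o=telemetry.get_obs();print(o['eef_pos'],o['eef_rot'],o['opening'],o['grasp_force'])
```

```text
top tray [([515, -73, 4], 0.62)]
top bird1 [([445, -383, 3], 0.48)]
side tray [([524, -355, 0], 0.36)]
side bird1 [([448, -383, 7], 0.88), ([520, -40, 90], 0.68)]
[ 0.51661068 -0.04104808  0.09801963] [-7.61117940e-05  7.09294000e-01  7.04912760e-01 -1.28234134e-04] 0.31514186413762857 60.97785830497742
```

send_rows(series=[[[0,0,0],[0,0,-50],1],[[0,0,0],[0,0,-81],1],[[0,0,0],[0,0,-82],1],[[0,0,0],[0,0,-82],0],[[0,0,0],[0,0,-82],0],[[0,0,0],[0,0,-82],0],[[0,0,0],[0,0,-30],0],[[0,0,0],[0,0,30],0],[[0,0,0],[0,0,53],0]])

```text
time_s: 12.48
eef_pos: [0.5187, -0.0405, 0.1558]
eef_rot: [0.003, 0.709, 0.706, 0.002]
wrist_force: [0.5, 0.0, -0.7]
opening: 0.504
grasp_force: 0.0
```

send_rows(series=[[[0,0,8],[-12,-58,0],0],[[0,0,17],[-24,-116,0],0],[[0,0,17],[-36,-175,0],0],[[0,0,17],[-48,-235,0],0],[[0,0,17],[-60,-295,0],0],[[0,0,17],[-71,-342,0],0],[[0,0,17],[-71,-342,0],0],[[0,0,17],[-71,-342,0],0]])

```text
time_s: 13.48
eef_pos: [0.4454, -0.3814, 0.1512]
eef_rot: [-0.0, 0.597, 0.802, 0.0]
wrist_force: [1.1, 1.5, -0.7]
opening: 0.5
grasp_force: 0.0
```

Run:
```python
from h import *
for c in('top','side','wrist'):
  snap(c,'w3.png' if c=='wrist' else None); lm(['tray','bird1'],c)
o=telemetry.get_obs();print(o['eef_pos'],o['eef_rot'],o['opening'])
```

```text
top tray [([488, -52, -1], 0.81)]
top bird1 [([486, -18, 8], 0.8), ([437, 237, 77], 0.71), ([445, -382, 7], 0.58)]
side tray [([486, -55, 0], 0.73), ([488, -21, 6], 0.5)]
side bird1 [([447, -380, 3], 0.87), ([490, -16, 3], 0.69)]
wrist tray []
wrist bird1 [([445, -381, 2], 0.85)]
[ 0.44586539 -0.38147742  0.15135107] [ 6.13002664e-05  5.96314490e-01  8.02750911e-01 -1.97589905e-05] 0.5008626127362316
```

View pics/w3.png

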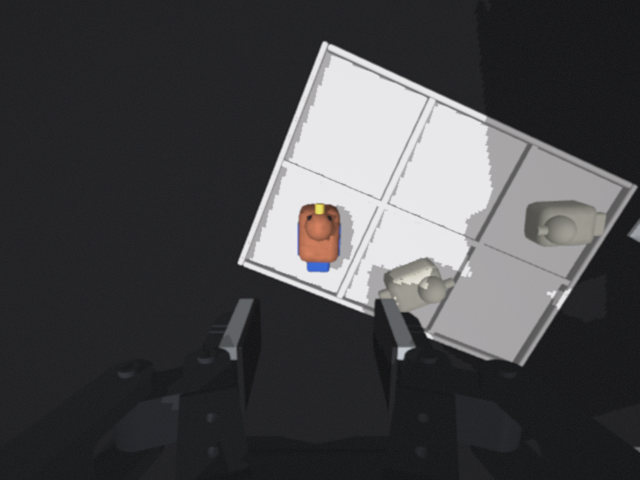

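The bird at (319,240) is well aligned. The tray has been knocked to about (487,-53), with the first bird still in it.

send_rows(series=[[[0,0,0],[0,0,-55],0.0],[[0,0,0],[0,0,-110],0.0],[[0,0,0],[0,0,-142],0.0],[[0,0,0],[0,0,-142],0.0],[[0,0,0],[0,0,-142],1],[[0,0,0],[0,0,-142],1],[[0,0,0],[0,0,-142],1],[[0,0,0],[0,0,-142],1],[[0,0,0],[0,0,-142],1]])

```text
time_s: 15.05
eef_pos: [0.4462, -0.3827, 0.0106]
eef_rot: [0.001, 0.597, 0.803, -0.0]
wrist_force: [-0.5, 1.3, 5.8]
opening: 0.312
grasp_force: 62.6
```

send_rows(series=[[[0,0,0],[0,0,40],1],[[0,0,0],[0,0,90],1],[[0,0,0],[0,0,110],1],[[0,0,0],[0,0,110],1]])

```text
time_s: 15.55
eef_pos: [0.4462, -0.3828, 0.1207]
eef_rot: [0.002, 0.597, 0.803, -0.0]
wrist_force: [-0.7, 0.1, -0.7]
opening: 0.316
grasp_force: 61.9
```

Run:
```python
from h import *
o=telemetry.get_obs();print(o['eef_pos'],o['eef_rot'],o['opening'],o['grasp_force'])
c=snap('top','top2.png'); lm(['tray','bird1'],'top')
snap('side');lm(['tray','bird1'],'side')
hsv=cv2.cvtColor(c['pixels'],cv2.COLOR_RGB2HSV)
m=((abs(hsv[...,0].astype(int)-110)<14)&(hsv[...,1]>140)&(hsv[...,2]>40)).astype(np.uint8)
m[:,:320]=0;m[:,450:]=0
m=cv2.morphologyEx(m,cv2.MORPH_OPEN,np.ones((5,5)))
n,l,s,ce=cv2.connectedComponentsWithStats(m);i=1+s[1:,4].argmax()
ys,xs=np.nonzero(l==i); r=cv2.minAreaRect(np.c_[xs,ys].astype(np.float32))
b=np.array([unproj(c,p,.014)[:2] for p in cv2.boxPoints(r)])*1000
print(s[i],b.mean(0),b.round().tolist(),[np.degrees(np.arctan2(*(b[k+1]-b[k])[::-1])) for k in(0,1)],[np.linalg.norm(b[k+1]-b[k]) for k in(0,1)])
```

```text
[ 0.44624398 -0.38275834  0.12068756] [ 1.62534543e-03  5.96634501e-01  8.02511319e-01 -4.61663160e-04] 0.3158949409640732 61.85323476791382
top tray [([486, -55, 2], 0.67)]
top bird1 [([488, -21, 9], 0.64), ([444, -384, 115], 0.55), ([527, -400, 5], 0.26)]
side tray [([489, -54, 0], 0.82)]
side bird1 [([442, -378, 109], 0.61)]
[ 340  256   58   58 2638] [483.98354195 -67.20280329] [[418.0, 4.0], [553.0, -1.0], [550.0, -140.0], [414.0, -132.0]] [np.float64(-2.180211099877165), np.float64(-91.57319130175358)] [np.float64(135.28398327899723), np.float64(138.31682349241683)]
```

View pics/top2.png

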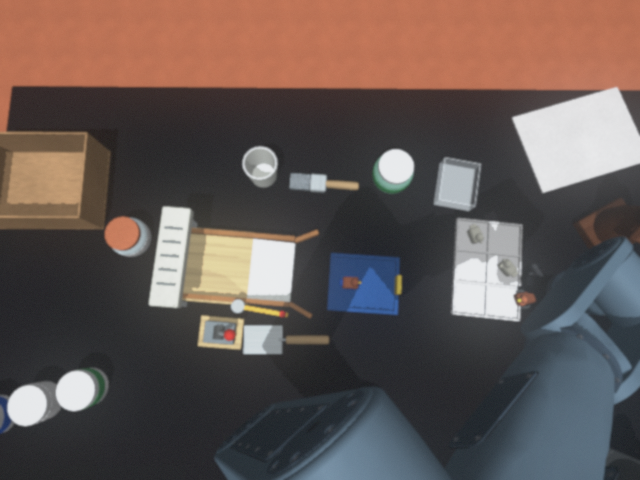

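send_rows(series=[[[0,0,-5],[8,60,0],1],[[0,0,-10],[16,120,0],1],[[0,0,-17],[24,180,0],1],[[0,0,-17],[32,240,0],1],[[0,0,-17],[40,290,0],1],[[0,0,-17],[40,306,0],1],[[0,0,-17],[40,306,0],1]])

```text
time_s: 16.73
eef_pos: [0.4852, -0.0753, 0.1187]
eef_rot: [-0.0, 0.708, 0.706, -0.0]
wrist_force: [-0.6, -0.0, -1.2]
opening: 0.319
grasp_force: 38.1
```

Run:
```python
from h import *
for c in('top','side'):
  snap(c); lm(['tray','bird1'],c)
o=telemetry.get_obs();print(o['eef_pos'],o['eef_rot'],o['opening'],o['grasp_force'])
```

```text
top tray [([490, -55, 0], 0.83)]
top bird1 [([486, -19, 9], 0.52)]
side tray []
side bird1 [([482, -77, 113], 0.63), ([488, -19, 5], 0.57), ([758, -130, 4], 0.49)]
[ 0.48556278 -0.07720581  0.11918692] [ 3.41064243e-05  7.09395653e-01  7.04810472e-01 -7.09852270e-05] 0.3108912082755333 64.72144603729248
```

send_rows(series=[[[0,0,0],[0,0,-50],1],[[0,0,0],[0,0,-90],1],[[0,0,0],[0,0,-103],1],[[0,0,0],[0,0,-103],0],[[0,0,0],[0,0,-103],0],[[0,0,0],[0,0,-103],0],[[0,0,0],[0,0,-50],0],[[0,0,0],[0,0,10],0],[[0,0,0],[2,-56,40],-0.5],[[0,0,0],[2,-56,40],-0.5]])

```text
time_s: 18.27
eef_pos: [0.4902, -0.1357, 0.1636]
eef_rot: [0.004, 0.71, 0.704, 0.001]
wrist_force: [0.3, -1.1, -0.4]
opening: 0.75
grasp_force: 0.0
```

Run:
```python
from h import *
for c in('top','side','wrist'):
  k=snap(c,'w4.png' if c=='wrist' else None); lm(['tray','bird1','plain1','ramp_foot','station'],c)
lm(['tray'],'wrist','boxes_of')
o=telemetry.get_obs();print(o['eef_pos'],o['eef_rot'],o['opening'])
hsv=cv2.cvtColor(k['pixels'],cv2.COLOR_RGB2HSV)
m=((abs(hsv[...,0].astype(int)-26)<8)&(hsv[...,1]>140)&(hsv[...,2]>60)).astype(np.uint8)
m=cv2.morphologyEx(m,cv2.MORPH_OPEN,np.ones((5,5)))
n,l,s,ce=cv2.connectedComponentsWithStats(m)
for i in range(1,n):
  if s[i,4]<300: continue
  ys,xs=np.nonzero(l==i); r=cv2.minAreaRect(np.c_[xs,ys].astype(np.float32))
  b=np.array([unproj(k,p,.05)[:2] for p in cv2.boxPoints(r)])*1000
  print(s[i],b.round().tolist(),[np.degrees(np.arctan2(*(b[j+1]-b[j])[::-1])) for j in(0,1)])
```

```text
top tray [([488, -52, 2], 0.76)]
top bird1 [([481, -78, 12], 0.77), ([487, -19, 8], 0.58), ([528, 317, 1], 0.52)]
top plain1 []
top ramp_foot [([514, 118, 1], 0.63), ([436, 236, 79], 0.36)]
top station [([529, 316, 1], 0.57)]
side tray [([487, -51, 2], 0.75)]
side bird1 [([480, -75, 11], 0.88), ([488, -20, 5], 0.44), ([520, -352, 1], 0.28)]
side plain1 [([526, -402, 2], 0.82), ([603, -326, 3], 0.8), ([513, 118, -4], 0.57)]
side ramp_foot [([509, 118, -2], 0.63), ([431, 241, 77], 0.32)]
side station [([532, 313, -1], 0.97)]
wrist tray [([489, -54, -2], 0.81)]
wrist bird1 [([490, -18, 6], 0.72), ([479, -76, 4], 0.65)]
wrist plain1 []
wrist ramp_foot []
wrist station []
wrist tray [([492, -58, 8], 0.8)]
[ 0.48760087 -0.13195486  0.15927298] [2.74858533e-05 7.08737956e-01 7.05471834e-01 2.12443705e-05] 0.7499236631091919
[278 221  61  14 647] [[463.0, -126.0], [463.0, -119.0], [501.0, -122.0], [501.0, -129.0]] [np.float64(84.74664887092509), np.float64(-3.911635307639113)]
```

View pics/w4.png

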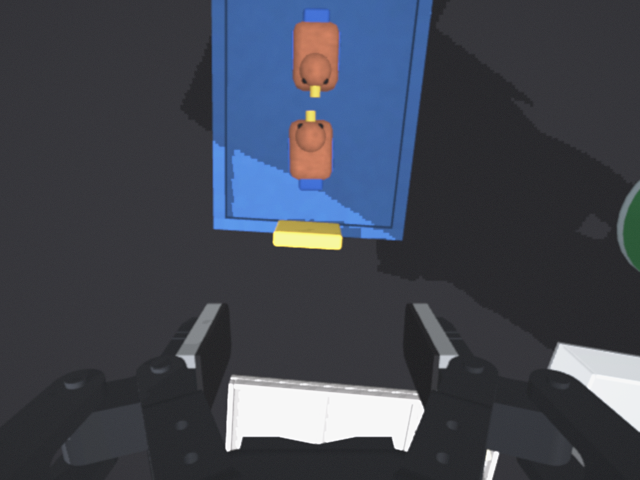

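Both birds are in the tray at (313,55) and (311,150). The tab is at (308,235), turned about −4°, so the tray is already parallel to the station. I'll grip the tab by its sides.

send_rows(series=[[[0,0,-4],[-6,4,-50],-0.5],[[0,0,-4],[-6,4,-100],-0.5],[[0,0,-4],[-6,4,-133],-0.5],[[0,0,-4],[-6,4,-133],-0.5],[[0,0,-4],[-6,4,-133],1],[[0,0,-4],[-6,4,-133],1],[[0,0,-4],[-6,4,-133],1],[[0,0,-4],[-6,4,-133],1]])

```text
time_s: 20.23
eef_pos: [0.4828, -0.1287, 0.0281]
eef_rot: [0.002, 0.733, 0.68, 0.0]
wrist_force: [-1.8, 0.9, 6.9]
opening: 0.498
grasp_force: 62.1
```

Run:
```python
from h import *
for c in('top','side','wrist'):
  k=snap(c,'w5.png' if c=='wrist' else None); lm(['tray','bird1'],c)
o=telemetry.get_obs();print(o['eef_pos'],o['eef_rot'],o['opening'],o['grasp_force'],o['wrist_force'])
```

```text
top tray [([489, -52, 2], 0.92)]
top bird1 [([481, -78, 11], 0.71), ([485, -20, 10], 0.54), ([528, 317, 2], 0.51), ([516, 115, 0], 0.3)]
side tray [([488, -54, 0], 0.77), ([432, 240, 77], 0.26)]
side bird1 [([487, -20, 6], 0.54), ([484, -73, 7], 0.44)]
wrist tray [([488, -58, 1], 0.84)]
wrist bird1 [([488, -19, 5], 0.56), ([479, -77, 6], 0.56)]
[ 0.48288286 -0.12869871  0.0281023 ] [1.57203153e-03 7.32804631e-01 6.80437167e-01 4.03781667e-04] 0.4950549339943283 62.08915829658508 [-2.31831791  0.53156265  6.99700299]
```

View pics/w5.png

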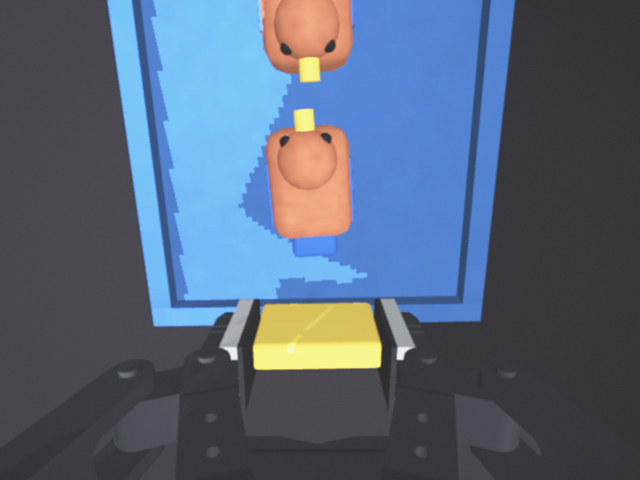

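The tab is held squarely between the pads at (318,335). Now I slide the tray sideways onto the channel line and a little ahead.

send_rows(series=[[[0,0,0],[3,6,0],1],[[0,0,0],[6,14,0],1],[[0,0,0],[9,22,0],1],[[0,0,0],[12,30,0],1],[[0,0,0],[15,38,0],1],[[0,0,0],[15,38,0],1],[[0,0,0],[15,38,0],1]])

```text
time_s: 21.55
eef_pos: [0.4983, -0.0906, 0.0281]
eef_rot: [0.002, 0.733, 0.68, 0.001]
wrist_force: [0.1, 0.0, 6.4]
opening: 0.497
grasp_force: 61.9
```

Run:
```python
from h import *
for c in('top','side'):
  k=snap(c,c+'6.png'); lm(['tray','bird1','ramp_foot','station','lamp'],c)
  if c=='top':
    im=cv2.cvtColor(k['pixels'],cv2.COLOR_RGB2BGR)
    cv2.imwrite('pics/crop6.png',cv2.resize(im[200:340,190:420],None,fx=3.4,fy=3.4,interpolation=cv2.INTER_CUBIC))
o=telemetry.get_obs();print(o['eef_pos'],o['eef_rot'],o['opening'],o['grasp_force'],o['wrist_force'])
```

```text
top tray [([504, -15, 0], 0.64), ([504, 17, 8], 0.23)]
top bird1 [([501, 18, 10], 0.64), ([496, -37, 6], 0.61), ([530, 372, 137], 0.2)]
top ramp_foot [([513, 117, -1], 0.97), ([411, 134, 71], 0.65), ([373, 247, 98], 0.22)]
top station [([532, 317, 1], 0.62), ([530, -398, 4], 0.28)]
top lamp [([531, 372, 138], 0.59)]
side tray [([504, -16, 3], 0.67), ([357, 129, 0], 0.29)]
side bird1 [([507, 18, 5], 0.5), ([497, -37, 9], 0.38), ([525, -403, 4], 0.25)]
side ramp_foot [([512, 115, -1], 0.65)]
side station [([761, 189, -1], 0.61), ([530, 318, 0], 0.58)]
side lamp []
[ 0.49831462 -0.09064001  0.02809225] [0.0018312  0.73280432 0.68043653 0.00078008] 0.49479194421404993 61.9349205493927 [ 1.26601451 -0.63850016  5.46595317]
```

View pics/crop6.png

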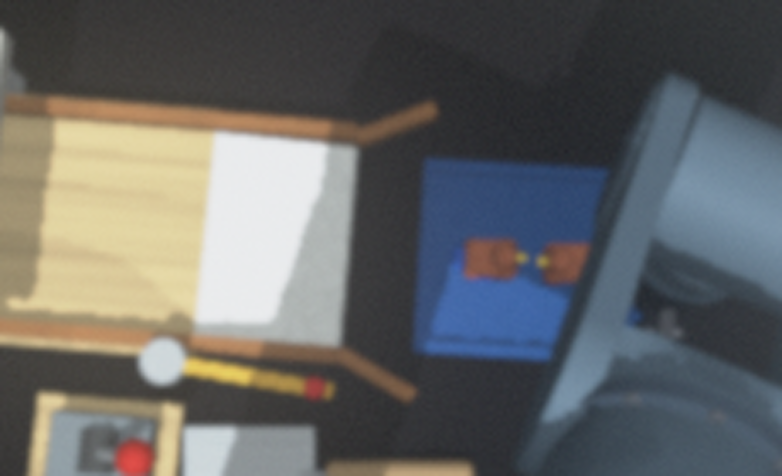

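The tray's front edge (crop y 158–352) is nearly centred on the ramp mouth (143–347), just ahead of the flares. I'll advance into the rails.

send_rows(series=[[[0,0,0],[2,12,0],1],[[0,0,0],[3,24,0],1],[[0,0,0],[4,36,0],1],[[0,0,0],[5,48,0],1],[[0,0,0],[6,60,0],1],[[0,0,0],[7,70,0],1],[[0,0,0],[7,70,0],1]])

```text
time_s: 23.02
eef_pos: [0.5057, -0.0203, 0.0282]
eef_rot: [0.002, 0.733, 0.68, 0.001]
wrist_force: [0.3, -1.1, 5.3]
opening: 0.495
grasp_force: 62.0
```

Run:
```python
from h import *
for c in('top','side'):
  k=snap(c); lm(['tray'],c)
o=telemetry.get_obs();print(o['eef_pos'],o['eef_rot'],o['opening'],o['grasp_force'],o['wrist_force'],o['torque'])
```

```text
top tray [([511, 53, 1], 0.88), ([532, 374, 136], 0.31)]
side tray [([510, 52, 5], 0.76)]
[ 0.50565281 -0.02028084  0.02822752] [0.00178909 0.73292198 0.68030899 0.00135735] 0.4991272763221767 61.99184060096741 [ 1.0637409  -0.29018711  6.36516539] [0.34854087 0.03426596 0.13954093]
```

send_rows(series=[[[0,0,0],[1,12,0],1],[[0,0,0],[2,24,0],1],[[0,0,0],[3,36,0],1],[[0,0,0],[4,48,0],1],[[0,0,0],[5,60,0],1],[[0,0,0],[6,72,0],1],[[0,0,0],[6,72,0],1]])

```text
time_s: 24.1
eef_pos: [0.5119, 0.052, 0.0284]
eef_rot: [0.002, 0.733, 0.68, 0.002]
wrist_force: [0.3, -1.3, 6.2]
opening: 0.499
grasp_force: 62.1
```

Run:
```python
from h import *
for c in('top','side'):
  k=snap(c); lm(['tray','bird1'],c)
o=telemetry.get_obs();print(o['eef_pos'],o['eef_rot'],o['opening'],o['grasp_force'],o['wrist_force'],o['torque'])
```

```text
top tray [([517, 131, 8], 0.61), ([532, 372, 137], 0.51)]
top bird1 [([527, 314, 2], 0.71), ([511, 106, 15], 0.5), ([516, 164, 20], 0.47)]
side tray [([521, 130, 10], 0.94)]
side bird1 [([511, 108, 12], 0.64), ([430, 240, 77], 0.16)]
[0.51193541 0.05202321 0.02842664] [0.00172059 0.73302534 0.68019662 0.00185725] 0.49751147462300693 62.042938470840454 [1.26637835 0.09164612 6.67681852] [0.42744588 0.03094982 0.06085341]
```

send_rows(series=[[[0,0,0],[1,12,0],1],[[0,0,0],[2,24,0],1],[[0,0,0],[3,36,0],1],[[0,0,0],[4,48,0],1],[[0,0,0],[5,60,0],1],[[0,0,0],[5.5,70,0.5],1],[[0,0,0],[6.5,82,2.5],1],[[0,0,0],[7.5,94,5],1],[[0,0,0],[8.5,106,7],1],[[0,0,0],[8.5,106,7],1]])

```text
time_s: 25.65
eef_pos: [0.5209, 0.157, 0.0362]
eef_rot: [0.003, 0.733, 0.681, 0.001]
wrist_force: [-0.3, -7.4, 10.5]
opening: 0.498
grasp_force: 62.6
```

Run:
```python
from h import *
for c in('top','side'):
  k=snap(c); lm(['tray','bird1'],c)
o=telemetry.get_obs();print(o['eef_pos'],o['eef_rot'],o['opening'],o['grasp_force'],o['wrist_force'],o['torque'])
```

```text
top tray [([530, 237, 26], 0.73)]
top bird1 []
side tray [([528, 239, 22], 0.67), ([594, 505, 2], 0.48)]
side bird1 [([522, 214, 24], 0.63)]
[0.52085326 0.15691914 0.03603906] [0.00243655 0.73280462 0.68043312 0.00149013] 0.4994684498514153 62.54351735115051 [-0.30953244 -6.9726214   9.47814356] [-0.83680546  0.28223971  0.14984497]
```

send_rows(series=[[[0,0,0],[1,12,3],1],[[0,0,0],[2,24,5],1],[[0,0,0],[3,36,7.5],1],[[0,0,0],[4,48,9.5],1],[[0,0,0],[5,60,11.5],1],[[0,0,0],[5.5,70,12],1],[[0,0,0],[6,78,12],1],[[0,0,0],[6,78,12],1]])

```text
time_s: 26.95
eef_pos: [0.5243, 0.2373, 0.0455]
eef_rot: [-0.0, 0.733, 0.681, 0.001]
wrist_force: [-0.3, 2.1, 0.2]
opening: 0.498
grasp_force: 62.9
```

Run:
```python
from h import *
for c in('top','side'):
  k=snap(c); lm(['tray','bird1','gate_peg'],c)
o=telemetry.get_obs();print(o['eef_pos'],o['eef_rot'],o['opening'],o['grasp_force'],o['wrist_force'],o['torque'])
```

```text
top tray [([530, 311, 19], 0.61)]
top bird1 [([516, 116, 3], 0.24)]
top gate_peg [([414, 137, 74], 0.54)]
side tray [([530, 310, 20], 0.81)]
side bird1 [([524, 288, 27], 0.65), ([763, 188, 2], 0.38)]
side gate_peg [([416, 136, 70], 0.47)]
[0.52429571 0.23624866 0.04544494] [-2.05523843e-05  7.32969278e-01  6.80261649e-01  3.54861514e-04] 0.4968833094979516 63.06008577346802 [0.80427667 4.35924918 2.19907176] [ 0.36248267 -0.13136633  0.07173192]
```

send_rows(series=[[[0,0,0],[0.5,5,0],1],[[0,0,0],[1,10,0],1],[[0,0,0],[1,13,0],1],[[0,0,0],[1,13,0],1]])

```text
time_s: 27.85
eef_pos: [0.5256, 0.2483, 0.0455]
eef_rot: [0.001, 0.733, 0.68, -0.0]
wrist_force: [-0.1, -4.6, 4.6]
opening: 0.499
grasp_force: 63.3
```

send_rows(series=[[[0,0,0],[0,2,0],1],[[0,0,0],[0,4,0],1],[[0,0,0],[0,4,0],1]])

```text
time_s: 28.22
eef_pos: [0.5255, 0.2524, 0.0455]
eef_rot: [0.001, 0.733, 0.68, -0.0]
wrist_force: [1.1, -4.3, 4.5]
opening: 0.5
grasp_force: 63.3
```

send_rows(series=[[[0,0,0],[0,2,0],1],[[0,0,0],[0,4,0],1],[[0,0,0],[0,4,0],1]])

```text
time_s: 28.6
eef_pos: [0.5252, 0.253, 0.0454]
eef_rot: [0.002, 0.733, 0.68, -0.003]
wrist_force: [-2.6, -19.6, 9.7]
opening: 0.497
grasp_force: 63.9
```

Run:
```python
from h import *
for c in('top','side','wrist'):
  k=snap(c,'w7.png' if c=='wrist' else None); lm(['tray','bird1','gate_pivot'],c)
o=telemetry.get_obs();print(o['eef_pos'],o['wrist_force'])
```

```text
top tray [([533, 329, 19], 0.74)]
top bird1 []
top gate_pivot []
side tray [([358, 129, 0], 0.7), ([727, -286, -4], 0.65), ([603, -328, 5], 0.59), ([532, 326, 20], 0.57), ([737, 40, -2], 0.36)]
side bird1 [([525, 303, 29], 0.49)]
side gate_pivot [([431, 242, 76], 0.52)]
wrist tray [([532, 325, 17], 0.78)]
wrist bird1 [([533, 359, 24], 0.74), ([526, 299, 24], 0.57)]
wrist gate_pivot [([432, 233, 74], 0.67)]
[0.52523628 0.25297962 0.04540083] [ -2.05907697 -19.67684536   9.46723583]
```

View pics/w7.png

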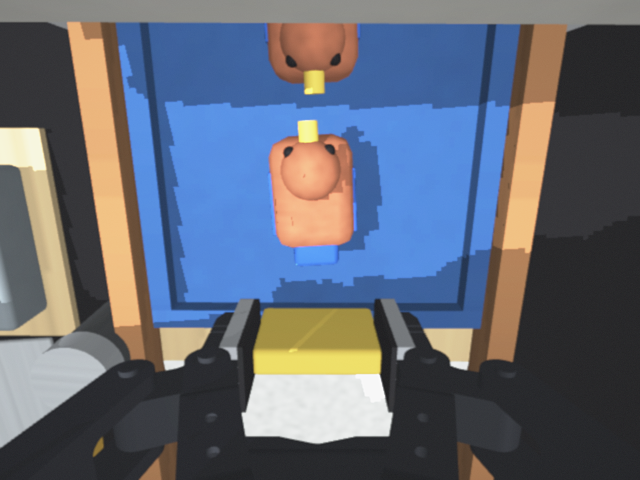

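20 N of contact: the tray is home, with both birds in it at (312,45) and (312,185). Release, rise, and go to the gate peg.

send_rows(series=[[[0,0,0],[0,-5,0],1],[[0,0,0],[0,-5,0],-0.4],[[0,0,0],[0,-5,0],-0.4],[[0,0,0],[0,-5,0],-0.4],[[0,0,0],[0,-5,60],-0.4],[[0,0,0],[0,-5,110],-0.4],[[0,0,-6],[-50,-60,110],0.4],[[0,0,-6],[-90,-110,110],0.4],[[0,0,-6],[-110,-117,110],0.4],[[0,0,-6],[-110,-117,110],0.4]])

```text
time_s: 30.45
eef_pos: [0.4134, 0.1394, 0.155]
eef_rot: [-0.0, 0.768, 0.641, -0.0]
wrist_force: [-0.1, 0.9, -0.0]
opening: 0.296
grasp_force: 0.0
```

Run:
```python
from h import *
for c in('top','side','wrist'):
  k=snap(c,'w8.png' if c=='wrist' else None); lm(['tray','gate_pivot','gate_peg','bird1'],c)
o=telemetry.get_obs();print(o['eef_pos'],o['eef_rot'],o['opening'],o['q'])
```

```text
top tray [([534, 323, 19], 0.7), ([764, 190, 2], 0.61)]
top gate_pivot [([738, -291, -4], 0.29)]
top gate_peg []
top bird1 [([532, 356, 25], 0.62), ([526, 298, 26], 0.47)]
side tray [([532, 324, 22], 0.96), ([526, -402, 7], 0.3)]
side gate_pivot [([428, 240, 77], 0.61)]
side gate_peg [([416, 131, 72], 0.56)]
side bird1 [([528, 302, 27], 0.58), ([535, 357, 26], 0.53)]
wrist tray []
wrist gate_pivot [([429, 234, 72], 0.95)]
wrist gate_peg [([415, 136, 73], 0.72)]
wrist bird1 []
[0.41508001 0.14009267 0.15519117] [-2.72145234e-05  7.67483994e-01  6.41068104e-01 -6.02415126e-05] 0.29895985087636323 [ 5.32752603e-02 -4.54056401e-02  2.01155763e+00 -3.10237154e-05
  1.17556974e+00  2.32305222e-01]
```

View pics/w8.png

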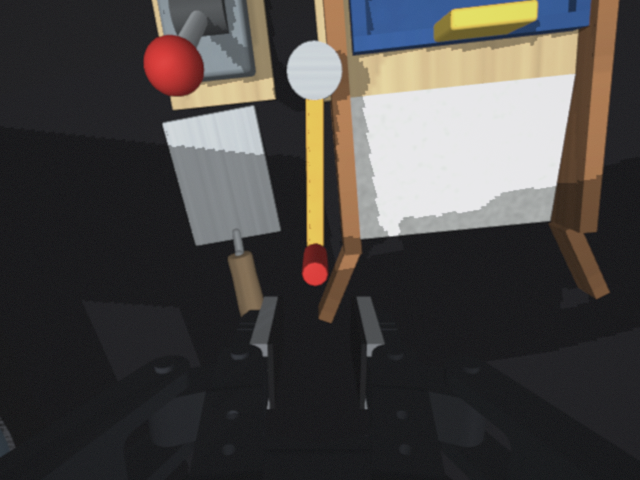

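The peg is at (315,265), lined up between the fingers. Lower onto it and swing the gate shut.

send_rows(series=[[[0,0,0],[0,-4,-45],0.4],[[0,0,0],[0,-4,-83],0.4],[[0,0,0],[0,-4,-83],0.4]])

```text
time_s: 31.58
eef_pos: [0.4124, 0.1359, 0.07]
eef_rot: [-0.002, 0.768, 0.641, -0.003]
wrist_force: [0.5, -0.0, 0.1]
opening: 0.301
grasp_force: 0.0
```

send_rows(series=[[[0,0,10],[18,-2,0],0.4],[[0,0,20],[35,0,0],0.4],[[0,0,30],[53,5,0],0.4],[[0,0,40],[69,13,0],0.4],[[0,0,50],[83,24,0],0.4],[[0,0,60],[96,37,0],0.4],[[0,0,70],[105,52,0],0.4],[[0,0,80],[112,68,0],0.4],[[0,0,88],[116,83,0],0.4],[[0,0,94],[117,93,0],0.4]])

```text
time_s: 32.83
eef_pos: [0.5337, 0.2299, 0.0747]
eef_rot: [0.001, 0.052, 0.999, 0.0]
wrist_force: [0.9, -1.5, -0.1]
opening: 0.302
grasp_force: 0.4
```

Run:
```python
from h import *
for c in('top','side','wrist'):
  k=snap(c,'x9%s.png'%c); lm(['tray','gate_pivot','gate_peg','bird1'],c)
o=telemetry.get_obs();print(o['eef_pos'],o['eef_rot'],o['opening'],o['wrist_force'])
```

```text
top tray [([532, 323, 19], 0.77), ([758, -131, 2], 0.43)]
top gate_pivot []
top gate_peg []
top bird1 [([525, 299, 27], 0.46), ([532, 361, 26], 0.36)]
side tray [([534, 322, 21], 0.83)]
side gate_pivot [([433, 240, 78], 0.73), ([760, -129, 3], 0.72), ([527, -401, 0], 0.24)]
side gate_peg [([536, 222, 72], 0.51)]
side bird1 [([524, 301, 28], 0.64), ([534, 357, 25], 0.48)]
wrist tray []
wrist gate_pivot [([429, 233, 74], 0.58)]
wrist gate_peg [([540, 225, 71], 0.76)]
wrist bird1 [([524, 301, 27], 0.78), ([534, 358, 22], 0.58)]
[0.53205871 0.2289688  0.07216857] [-6.86585119e-05  5.47517056e-02  9.98499998e-01 -2.73529800e-05] 0.30132126744949134 [ 0.26069129  0.29330671 -0.60500048]
```

View pics/x9wrist.png

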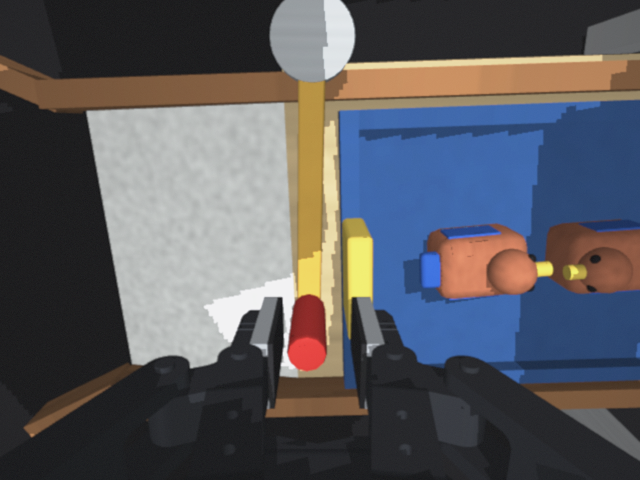

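The gate bar lies across the channel just behind the tab, with the peg at (307,330). I'll nudge it fully shut.

send_rows(series=[[[0,0,0],[0,3,0],0.4],[[0,0,0],[0,6,0],0.4],[[0,0,0],[0,9,0],0.4],[[0,0,0],[0,9,0],0.4]])

```text
time_s: 34.08
eef_pos: [0.5322, 0.2366, 0.0722]
eef_rot: [-0.0, 0.054, 0.999, -0.002]
wrist_force: [-0.3, -8.1, 0.7]
opening: 0.299
grasp_force: 4.0
```

Run:
```python
from h import *
for c in('side','wrist'):
  k=snap(c); lm(['tray','gate_pivot','gate_peg'],c)
o=telemetry.get_obs();print(o['eef_pos'],o['opening'],o['wrist_force'])
```

```text
side tray [([535, 323, 22], 0.78)]
side gate_pivot [([430, 244, 76], 0.62)]
side gate_peg [([534, 231, 72], 0.87), ([764, 188, -1], 0.16)]
wrist tray []
wrist gate_pivot [([429, 232, 72], 0.69)]
wrist gate_peg []
[0.53221504 0.23655464 0.0722076 ] 0.299986723441615 [-0.23434827 -7.14646661  1.81412466]
```

The gate is against its stop (8 N). Back off, rise, and go to the lever.

send_rows(series=[[[0,0,0],[0,-6,0],0.4],[[0,0,0],[0,-6,0],0.4],[[0,0,0],[0,-6,50],0.4],[[0,0,0],[0,-6,90],0.4],[[0,0,0],[-60,-20,100],1],[[0,0,0],[-120,-30,100],1],[[0,0,0],[-161,-36,100],1],[[0,0,0],[-161,-36,100],1]])

```text
time_s: 35.48
eef_pos: [0.3685, 0.2023, 0.172]
eef_rot: [-0.0, 0.054, 0.999, 0.0]
wrist_force: [0.6, 1.2, 0.7]
opening: 0.001
grasp_force: 0.0
```

Run:
```python
from h import *
for c in('top','side','wrist'):
  k=snap(c,'y%s.png'%c); lm(['tray','gate_peg','lamp_switch_tip','gate_pivot'],c)
o=telemetry.get_obs();print(o['eef_pos'],o['opening'],o['eef_rot'])
```

```text
top tray [([530, 323, 18], 0.59)]
top gate_peg [([536, 232, 73], 0.67), ([757, -130, 2], 0.25)]
top lamp_switch_tip []
top gate_pivot [([436, 237, 78], 0.71), ([762, 190, 1], 0.65)]
side tray [([534, 325, 18], 0.88), ([533, 356, 25], 0.26)]
side gate_peg [([536, 228, 72], 0.89)]
side lamp_switch_tip [([373, 245, 95], 0.53)]
side gate_pivot [([430, 240, 76], 0.81)]
wrist tray [([532, 325, 17], 0.77)]
wrist gate_peg [([429, 233, 73], 0.22)]
wrist lamp_switch_tip [([368, 250, 97], 0.96), ([429, 236, 72], 0.54)]
wrist gate_pivot [([428, 233, 73], 0.92)]
[0.37109538 0.20206008 0.17217997] 0.0001683985083842027 [-6.62291995e-05  5.46449463e-02  9.98505846e-01 -1.19664215e-05]
```

View pics/ywrist.png

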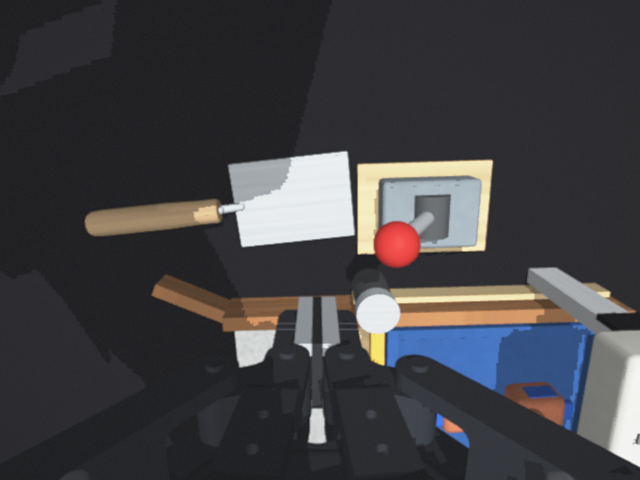

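The gate is shut. The lever's ball is at (397,244), leaning left, with the closed fingers to its left. Lower, then push toward +y.

send_rows(series=[[[0,0,0],[-1,0,-50],1],[[0,0,0],[-1,0,-92],1],[[0,0,0],[-1,0,-92],1],[[0,0,0],[0,20,-92],1],[[0,0,0],[1,35,-92],1],[[0,0,0],[2,50,-92],1],[[0,0,0],[3,65,-92],1],[[0,0,0],[4,80,-92],1],[[0,0,0],[5,90,-92],1],[[0,0,0],[5,90,-92],1]])

```text
time_s: 37.48
eef_pos: [0.376, 0.2928, 0.0801]
eef_rot: [-0.0, 0.054, 0.999, 0.0]
wrist_force: [-0.0, -0.7, -0.4]
opening: -0.001
grasp_force: 0.0
```

Run:
```python
from h import *
for c in('side','wrist'):
  k=snap(c); lm(['lamp_switch_tip'],c)
o=telemetry.get_obs();print(o['eef_pos'],o['wrist_force'])
```

```text
side lamp_switch_tip [([521, -354, 0], 0.62)]
wrist lamp_switch_tip [([369, 324, 95], 0.82)]
[0.37600646 0.2918159  0.08015684] [-0.04883715  0.7911406   0.11596872]
```

send_rows(series=[[[0,0,0],[0,4,0],1],[[0,0,0],[0,8,0],1],[[0,0,0],[1,12,0],1],[[0,0,0],[1,12,0],1]])

```text
time_s: 38.17
eef_pos: [0.3762, 0.297, 0.0798]
eef_rot: [-0.002, 0.053, 0.999, -0.008]
wrist_force: [-2.5, -37.4, 16.3]
opening: 0.002
grasp_force: 18.9
```

Run:
```python
from h import *
for c in('side','wrist'):
  k=snap(c); lm(['lamp_switch_tip'],c)
o=telemetry.get_obs();print(o['eef_pos'],o['wrist_force'])
```

```text
side lamp_switch_tip [([378, 319, 93], 0.46)]
wrist lamp_switch_tip []
[0.37613985 0.29695411 0.07979253] [ -2.54962545 -36.59837213  16.23185673]
```

At the end stop. Retreat clear of everything.

send_rows(series=[[[0,0,0],[0,-20,0],1],[[0,0,0],[0,-50,0],1],[[0,0,0],[0,-70,60],1],[[0,0,0],[0,-70,120],1],[[0,0,0],[0,-120,170],1],[[0,0,0],[0,-180,170],1],[[0,0,0],[0,-200,170],1],[[0,0,0],[0,-200,170],1]])

```text
time_s: 39.38
eef_pos: [0.3774, 0.1029, 0.2506]
eef_rot: [0.001, 0.056, 0.998, 0.0]
wrist_force: [0.0, 0.5, -0.2]
opening: -0.002
grasp_force: 0.0
```

Run:
```python
from h import *
for c in('top','side'):
  k=snap(c,'z%s.png'%c); lm(['tray','gate_peg','lamp_switch_tip','bird1','plain1'],c)
o=telemetry.get_obs();print(o['eef_pos'],o['wrist_force'])
```

```text
top tray [([536, 324, 23], 0.62)]
top gate_peg [([537, 233, 73], 0.65)]
top lamp_switch_tip [([380, 323, 99], 0.48)]
top bird1 [([526, 300, 27], 0.74), ([531, 357, 27], 0.44)]
top plain1 [([602, -331, 4], 0.58)]
side tray [([531, 322, 16], 0.68)]
side gate_peg [([536, 228, 74], 0.71)]
side lamp_switch_tip [([529, 317, 1], 0.66), ([379, 322, 94], 0.47)]
side bird1 [([524, 303, 27], 0.67), ([534, 358, 23], 0.58)]
side plain1 [([525, -398, 4], 0.85), ([601, -328, 2], 0.69), ([523, 302, 25], 0.28)]
[0.37702752 0.1043462  0.25015468] [ 0.39665438 -0.48996822 -0.07614507]
```

View pics/zside.png

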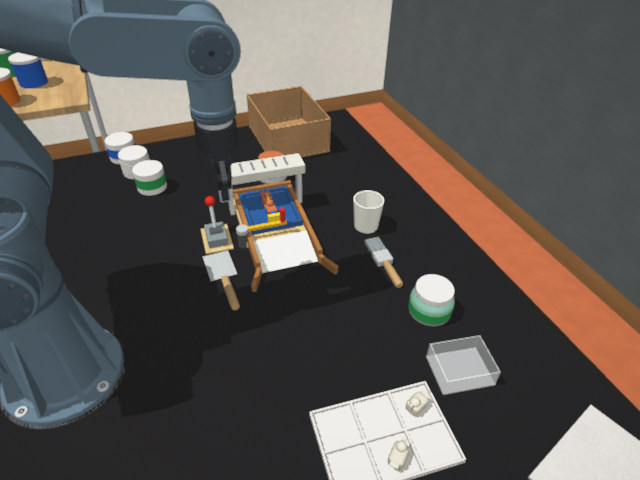

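The tray is home at (270,210) with both birds, the gate is shut at (270,222), the lever leans toward the back (210,202), and the plain birds are still in the sorter.

```bash
python3 -c "
from bench import ctrl; print(ctrl.hand_in())"
```

```text
the job is handed in; nothing more can be done
None
```

I've handed the job in: both painted birds are in the tray, the tray is home against the back stop, the gate is shut, the lamp lever is at its on stop, and the plain birds are still in the sorter; hand-in gave no verdict.

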